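Click the glue-up jig shut and hold it

TASK

Lift the aluminium stop sleeve up off its pin on the glue-up jig and put it in the grey parts tray, leaving the lever at rest meanwhile. Then take the jig's lever by its black handle and swing it counter-clockwise (seen from above) exactly four clicks from rest, never on to a fifth, so that the jaw just closes on the spar strips. The lever springs back if let go, so finish while still holding the handle steadily at the fourth click; leave the glue bottle, the tape roll and the jar where they stand.

Things in the scene. Friction and masses are not known exactly. Their poses are not given: they have to be found in the camera images.
- jig: Fixed glue-up jig: plywood board 300 (x) x 250 (y) x 18 mm, origin at the centre of its underside, z up. The lever's vertical pivot passes through the origin: a wheel of pins (radius 54) and hub, up to 68 mm high. Lever and stop pin lie on the -x half; a wooden jaw, two spar strips and a fence (up to 52 mm high) on the +x half; a spring pawl (up to 45 mm high) at x 0, y 50 to 100.
- pin_top (a point): Centre of the top of the upright steel stop pin, diameter 10 mm, standing 25 mm out of the jig board (top 43 mm above the bench), 120 mm from the pivot. It lies in the lever's path but 7 mm lower than the arm; only the sleeve on it blocks the lever.
- sleeve: Stop sleeve: loose aluminium tube, outer diameter 44, bore 18, height 50 mm, about 150 g. Origin at the centre of its underside, z along its axis. At the start it stands on the jig board (18 mm above the bench) over the stop pin and must rise over 25 mm to come free. The lever's handle rests 73 mm from its axis: fingers fit best in line with pin and pivot.
- tray: Grey open parts tray, fixed to the bench, 150 x 150 mm outside, walls 4 mm thick and 20 mm high, floor 4 mm thick; origin at the centre of its underside, z up.
- handle (a point): Black upright round handle, diameter 18, height 50 mm, fixed on the end of the lever. This point is the centre of its underside, 62 mm above the bench and 120 mm from the pivot axis, z up; its top is 112 mm above the bench. Under it is the flat aluminium arm, 18 mm wide (round end 24), 50 to 62 mm above the bench.
- lever (a joint): Lever angle, rad: 0 at rest on its stop, growing counter-clockwise from above, to 1.3. At 0 the handle bears 2.59 rad counter-clockwise from the jig's +x axis. A notch every 0.2 (24 mm at the handle), crests half way: fourth click at 0.8, the next crest at 0.9. It springs back to 0 if let go: the push needed at the handle eases on entering a notch (2 N at 0.2, 3.3 at 0.8), jumps by 4 N just past it, then eases again.
- glue: Bystander: white glue bottle, diameter 36, height 110 mm, origin at the centre of its underside.
- tape: Bystander: roll of tape lying flat, outer diameter 90, height 24 mm, origin at the centre of its underside.
- jar: Bystander: amber glass jar with a steel lid, diameter 56, height 60 mm, origin at the centre of its underside.
Things that resemble listed ones, but are neither listed nor needed, are in the scene too. Leave any blue or yellow look-alike of the sleeve alone.

How it is judged (in metres and radians):
On the way, in this order (a step that is already met when the one before it is completed fails the run):
1. the sleeve lies in the tray, let go and at rest, with the lever still at rest (x of sleeve in the frame of tray between -0.072 and 0.072 m and y of sleeve in the frame of tray between -0.072 and 0.072 m and z of sleeve in the frame of tray below 0.03 m and linear speed of sleeve below 0.03 m/s and contact force between the fingers and sleeve below 0.05 N and value of joint lever below 0.1 rad), for 0.2 s.
2. the fingers hold the lever at the fourth click (value of joint lever between 0.73 and 0.88 rad and contact force between the fingers and lever above 1 N), for 0.3 s.
At the end, for the whole second after the job is handed in: The sleeve lies in the tray (centre within 72 mm of the tray's centre along each side, underside less than 30 mm up), still and let go; the lever stands still at the fourth click (0.73 to 0.88 rad), with the fingers pressing on the lever with more than 1 N (all of step 2 and x of sleeve in the frame of tray between -0.072 and 0.072 m and y of sleeve in the frame of tray between -0.072 and 0.072 m and z of sleeve in the frame of tray below 0.03 m and linear speed of sleeve below 0.03 m/s and contact force between the fingers and sleeve below 0.05 N and velocity of joint lever between -0.1 and 0.1 rad/s); the arm keeps its last pose, push and grip.
It fails at once if the lever goes past the fourth click towards the fifth (over 0.92 rad) (value of joint lever above 0.92 rad).
It fails at once if the lever is pushed more than a click while the sleeve is still on its pin (value of joint lever above 0.3 rad and horizontal distance between sleeve and pin_top below 0.03 m).
It fails at once if a bystander is shifted by more than 30 mm (distance of any of glue, tape, jar from where it was at the start of the episode above 0.03 m).
It also fails if it takes over 53 s, if anything falls off the work surface, if the arm or the gripper's body presses on something with over 40 N, if the wrist force passes 120 N, or if a joint passes its speed limit or range.

ROBOT

A 6-joint arm with a two-finger parallel gripper is mounted at the origin on the work surface. World frame = base frame: x ahead of the robot, y to its left, z up, the work surface at z = 0. Lengths are in mm, angles in degrees, forces in N, time in s.
With the tool pointing down it reaches from about 300 to 850 mm from the base axis. Payload 4.2 kg.
Tool frame: the origin (TCP) lies at the very end of the fingers, on their centre line; the grasp point (between the pads) lies 19 mm behind it; z points along the fingers, y is the direction in which the jaws open and shut (so a half turn about z gives the same grasp; the last joint's range is limited). The gripper opens to 91 mm and grips with 3 to 60 N. Pads are 32 mm wide; open, the fingers measure 118 mm over their backs; the gripper's body (76 mm by 178 mm) begins 60 mm behind the grasp point.
Start: joints at [63.541, 18.312, 89.639, -0, 72.044, -1.146], TCP at [245.856, 519.806, 213.976] pointing down, gripper open.
Joint ranges: [-177.97, 177.97], [-48.28, 115.42], [12.27, 149.76], [-77.06, 257.06], [2.81, 150.46], [-146.56, 146.56]. Speed limits (degrees/s): [147.25, 147.25, 180, 180, 180, 180].

INTERFACE

Orientations are given as [roll, pitch, yaw] about the fixed x, y, z axes, in that order (R = Rz(yaw) Ry(pitch) Rx(roll)).
In Python, from workcell import env gives the robot as it stands. The module is installed in compiled form; this text tells all that it offers.
- The arm moves only by the tool arm_command, never from a script. Its argument "targets" is a list of rows, each a list of 5 numbers: the closure, from 0 (fully open) to 1 (shut), then the shift along the tool's x, y, z each as a share of 50 cm, from -1 to 1, then the turn about the tool's z as a share of pi/4 rad, from -1 to 1. A call has 1 to 8 rows; each row is the pose to reach, as a shift and turn from the pose measured when the call began, along the tool's axes at that moment; what a row does not reach only later rows make up. A row lasts 1/12 s, in which the tool goes at most 41.7 mm and 7.16 degrees, less where a joint would pass 70% of its speed; a pose out of reach is approached as far as the arm can. A call with a number of a shift or a turn outside -1 to 1 is refused whole. A call with a gripper value outside its range is refused whole. The fingers move at their own pace and stop on an object; "squeeze" is the grip in N (left out, the last holds). Time passes only in rows, so rows that repeat a pose let the fingers close. It gives the time, the measured TCP pose, the force and the opening at its end, in the units of the state.
- env.state(): the state, without advancing time (a new reading comes with each control period).
- env.grab_frame(name): name is "scene" or "top"; returns the picture (400x640x3 uint8, red, green, blue); there is no depth.
- env.camera_params(name): a dict with "camera_matrix" (3x3 intrinsics, pixels), "dist_coeffs" ([k1, k2, p1, p2, k3] as OpenCV has them; the pictures are not rectified), "R" (3x3) and "t" (3): a world point X has camera coordinates R X + t. Camera axes: x right, y down, z forward; pixel columns grow to the right and rows downward; lengths in mm; the calibration is good to about 2 mm. A picture is of the moment at which its call begins. camera_params takes no time and is no camera call.
- env.job_done(): hands the job in, once; it reports no verdict.
The state is a dict: "time_s": time; "qpos": joint angles; "qvel": joint speeds; "effort": joint torques, N m; "ee_pos": TCP position; "ee_rot": TCP orientation; "force": force on the tool from outside, world axes, zero at the start; "torque": the same for the moment, N m; "gripper_width": finger opening in mm.
Only numpy, scipy, OpenCV 4.12 (cv2) and the standard library are available. Lean on these libraries where they do the work, as an engineer would, in place of code of your own. Each camera call takes 0.05 s, during which the arm holds its last target.

## Working session

There is one attempt and no reset: what is moved stays moved. The work goes in short steps, Python scripts to look and compute and a tool call to move; the robot and the scene stay as the last step left them, time stands still between calls to the robot, and variables do not carry over. Pictures are saved under pics/ and viewed, and the job is handed in when it is done.

Besides the shell and the picture viewer there is one more tool, called after "Call:" by a JSON object that holds its "fn" and its "kwargs". arm_command: Moves the arm, as the interface text tells. Shift numbers are shares of 50 cm and turn numbers shares of pi/4 rad, none past 1 either way. Its arguments: {"type":"object","properties":{"targets":{"type":"array"},"squeeze":{"type":"number"}},"required":["targets"]}

```bash
mkdir -p pics; python3 - <<'E'
from workcell import env
import cv2
for n in("scene","top"):
    cv2.imwrite(f"pics/{n}0.png",env.grab_frame(n)[:,:,::-1])
    p=env.camera_params(n);print(n,{k:v for k,v in p.items()})
print(env.state())
E
```

```text
scene {'camera_matrix': array([[395.94660774,   0.        , 321.16656254],
       [  0.        , 395.94660774, 201.57867476],
       [  0.        ,   0.        ,   1.        ]]), 'dist_coeffs': array([-0.07129183,  0.        ,  0.        ,  0.        ,  0.        ]), 'R': array([[ 0.38708887,  0.92203546, -0.00358149],
       [ 0.55493719, -0.2360722 , -0.79769332],
       [-0.73634701,  0.3067907 , -0.60305268]]), 't': array([-163.00166762, -255.41618791, 1363.47622252])}
top {'camera_matrix': array([[429.61170509,   0.        , 320.76277175],
       [  0.        , 429.61170509, 200.88918684],
       [  0.        ,   0.        ,   1.        ]]), 'dist_coeffs': array([0.03610926, 0.        , 0.        , 0.        , 0.        ]), 'R': array([[ 3.19945255e-04, -9.99968072e-01,  7.98453941e-03],
       [-9.90369683e-01, -1.42229592e-03, -1.38440850e-01],
       [ 1.38447786e-01, -7.86335227e-03, -9.90338517e-01]]), 't': array([-58.44853649, 540.38792012, 953.60646332])}
{'time_s': 0.1, 'qpos': array([ 6.35411725e+01,  1.83464005e+01,  8.96992780e+01,  1.38866489e-03,
        7.20437791e+01, -1.14747660e+00]), 'qvel': array([-0.00230932, -0.06930696, -0.12469613,  0.11280056, -0.02358121,
        0.02395841]), 'effort': array([-4.45662763e-04, -4.13329732e+01, -2.32510632e+01,  7.28940102e-02,
        4.22227755e-02, -5.21334323e-05]), 'ee_pos': array([245.63890744, 519.39120454, 213.2211057 ]), 'ee_rot': array([-1.79910587e+02, -3.11156027e-03,  1.54688217e+02]), 'force': array([ 0.40949709, -0.07626605,  0.64226374]), 'torque': array([ 0.05665929, -0.05376091, -0.00350591]), 'gripper_width': 91.44531613934078}
```

View pics/scene0.png

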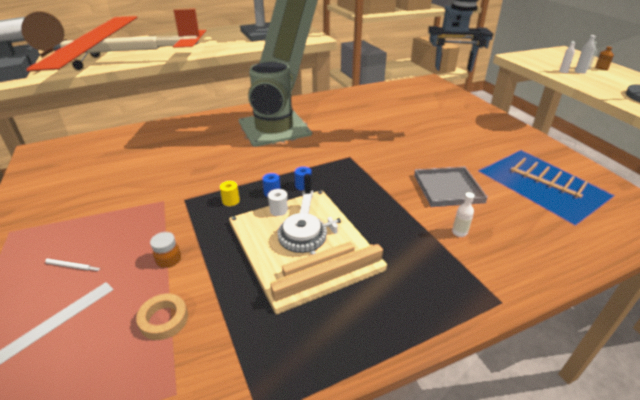

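View pics/top0.png

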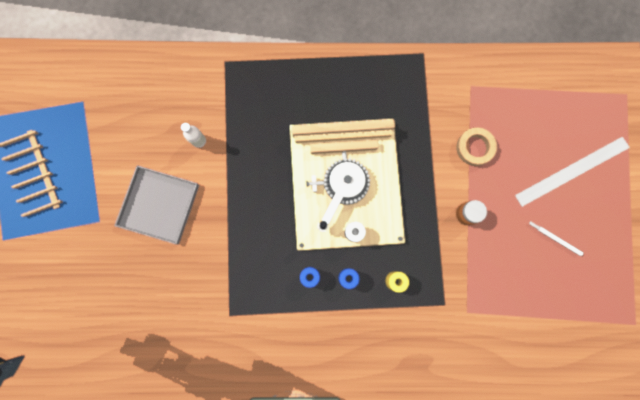

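```bash
cat > h.py <<'E'
from workcell import env
import cv2,numpy as np
def proj(n,X):
    p=env.camera_params(n);r,_=cv2.Rodrigues(p["R"])
    return cv2.projectPoints(np.float64(X).reshape(-1,3),r,p["t"],p["camera_matrix"],p["dist_coeffs"])[0].reshape(-1,2)
def ray(n,uv,z):
    p=env.camera_params(n);u=cv2.undistortPoints(np.float64(uv).reshape(-1,1,2),p["camera_matrix"],p["dist_coeffs"]).reshape(-1,2)
    C=-p["R"].T@p["t"];d=np.c_[u,np.ones(len(u))]@p["R"]
    return C+d*((np.broadcast_to(z,len(u))-C[2])/d[:,2])[:,None]
E
python3 - <<'E'
import cv2
a=cv2.imread("pics/top0.png")[110:300,280:420]
cv2.imwrite("pics/t1.png",cv2.resize(a[:145],None,fx=5,fy=5,interpolation=cv2.INTER_CUBIC)[:, :700][:600])
cv2.imwrite("pics/t1b.png",cv2.resize(a[75:190],None,fx=5,fy=5,interpolation=cv2.INTER_CUBIC))
b=cv2.imread("pics/scene0.png")[160:310,215:390]
cv2.imwrite("pics/s1.png",cv2.resize(b,None,fx=4,fy=4,interpolation=cv2.INTER_CUBIC))
c=cv2.imread("pics/top0.png")[110:250,100:220]
cv2.imwrite("pics/t2.png",cv2.resize(c,None,fx=4,fy=4,interpolation=cv2.INTER_CUBIC))
E
```

```text
(no output)
```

View pics/t1b.png

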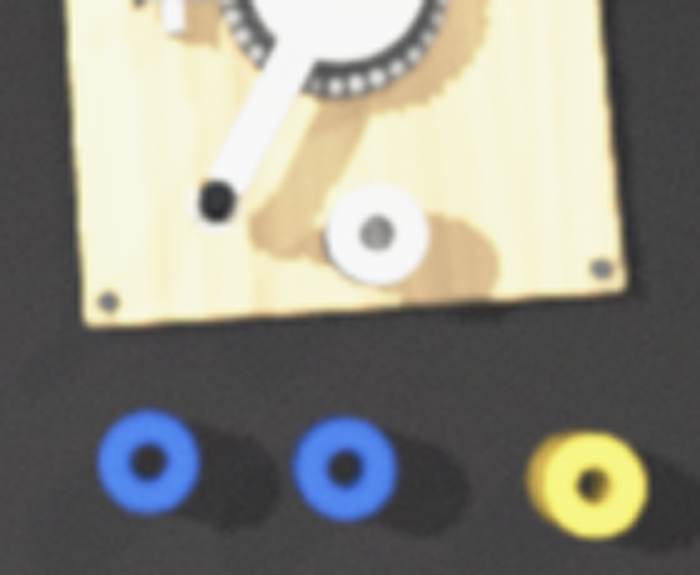

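View pics/s1.png

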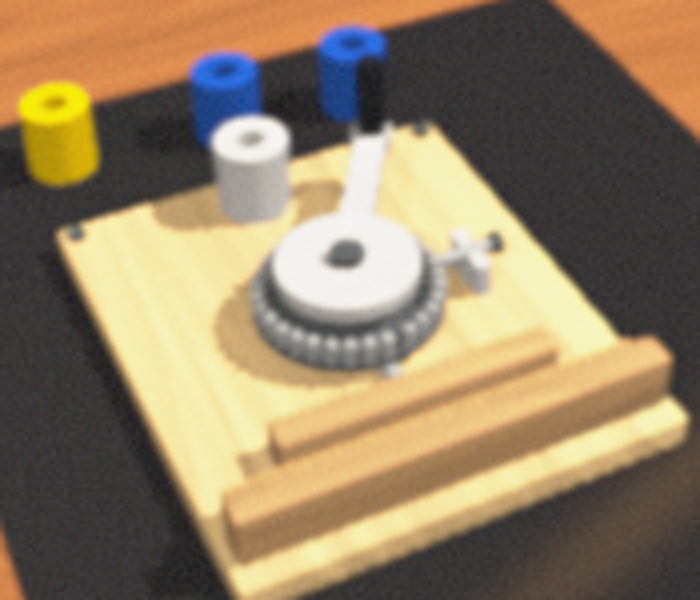

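View pics/t2.png

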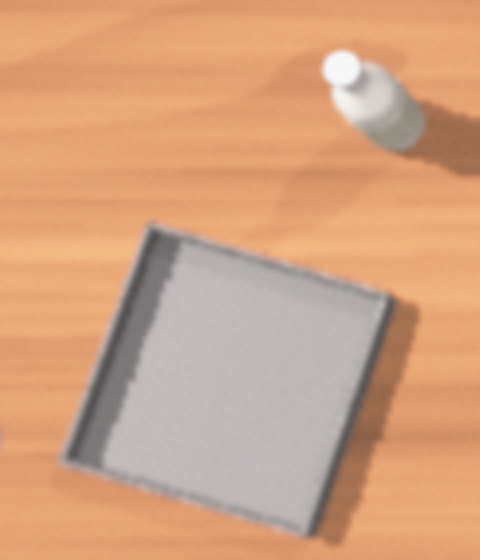

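View pics/t1.png

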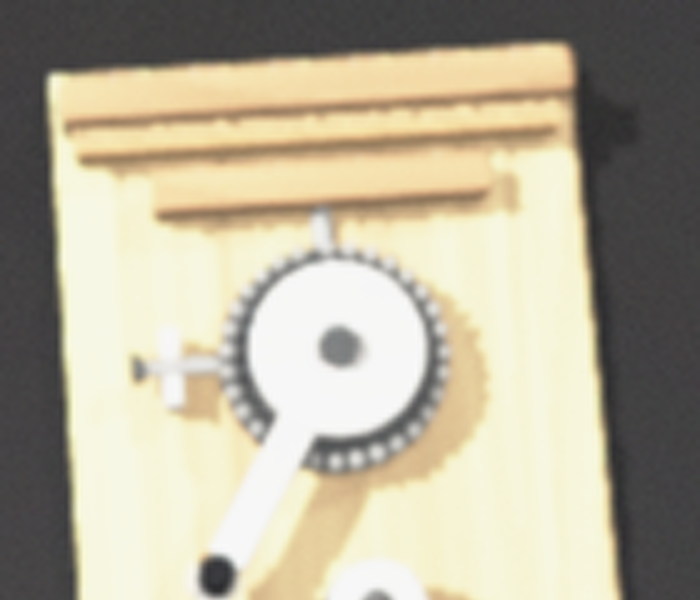

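```bash
python3 - <<'E'
from h import *
f=lambda u,s,o:(np.float64(u)+.5)/s-.5+np.float64(o)
hub=ray("top",f([341,347],5,[280,110]),68)[0]
slv=ray("top",f([377,233],5,[280,185]),68)[0]
han=ray("top",f([217,200],5,[280,185]),105)[0]
print("hub",hub,"slv",slv,"han",han)
print("scene: slv",ray("scene",f([251,137],4,[215,160]),68)[0],"hub",ray("scene",f([347,252],4,[215,160]),68)[0],"han top",ray("scene",f([371,62],4,[215,160]),112)[0])
c=ray("top",f([[87,326],[627,290]],5,[280,185]),18);print("board corners",c, np.linalg.norm(c[0]-c[1]))
d=c[0]-c[1]; yj=np.degrees(np.arctan2(d[1],d[0]))-90;print("jig yaw",yj)
for n,p in(("slv",slv),("han",han)):
    q=(p-hub)[:2];print(n,np.hypot(*q),np.degrees(np.arctan2(q[1],q[0]))-yj)
t=ray("top",f([[152,224],[391,296],[312,536],[65,461]],4,[100,110]),20);print("tray",t,t.mean(0),[np.linalg.norm(t[i]-t[i-1]) for i in range(4)])
b=ray("top",f([[148,460],[345,468],[590,484]],5,[280,185]),50);print("blues",b)
g=ray("top",f([400,130],4,[100,110]),0);print("glue",g)
E
```

```text
hub [ 586.11359727 -118.64920579   68.        ] slv [ 468.52336404 -133.61144164   68.        ] han [479.98187767 -62.23110355 105.        ]
scene: slv [ 468.88018974 -132.24898994   68.        ] hub [ 589.96050893 -116.84582952   68.        ] han top [484.45737677 -60.95339669 112.        ]
board corners [[ 428.79623106   -3.15440472   18.        ]
 [ 445.67687497 -253.80875878   18.        ]] 251.22213546233337
jig yaw 3.8528410329912077
slv 118.53831217373968 -176.6014655088391
han 120.19544153820296 148.15268697479314
tray [[626.08548434 372.79760601  20.        ]
 [583.48418162 231.90177204  20.        ]
 [443.14558482 271.28923914  20.        ]
 [486.45395973 413.9227726   20.        ]] [534.79230263 322.47784745  20.        ] [np.float64(145.56181501766852), np.float64(147.1954721494397), np.float64(145.76108642701487), np.float64(149.0635441838586)]
blues [[ 368.88336707  -32.24725819   50.        ]
 [ 365.41251129 -119.77546829   50.        ]
 [ 358.60451309 -228.43054759   50.        ]]
glue [[689.42968811 236.02286744   0.        ]]
```

```bash
cat >> h.py <<'E'
from scipy.spatial.transform import Rotation as Ro
def go(P,yaw=None):
    s=env.state();R=Ro.from_euler("xyz",s["ee_rot"],degrees=True).as_matrix()
    d=R.T@(np.float64(P)-s["ee_pos"])/500
    t=0 if yaw is None else -((yaw-s["ee_rot"][2]+180)%360-180)/45
    print(np.round(s["time_s"],2),"pos",s["ee_pos"].round(1),s["ee_rot"].round(1),"F",s["force"].round(1),"w",round(s["gripper_width"],1))
    print("shift",d.round(4),"turn",round(t,3))
E
python3 -c "
from h import *
go([468.7,-133,170],97.2)"
```

```text
0.1 pos [245.6 519.4 213.2] [-179.9   -0.   154.7] F [ 0.4 -0.1  0.6] w 91.4
shift [-0.9611 -0.9886  0.0879] turn 1.278
```

Call:
{"fn": "arm_command", "kwargs": {"targets": [[0.23,-0.96,-0.988,0.08,1],[0.23,-0.96,-0.988,0.08,1],[0.23,-0.96,-0.988,0.08,1],[0.23,-0.96,-0.988,0.08,1],[0.23,-0.96,-0.988,0.08,1],[0.23,-0.96,-0.988,0.08,1],[0.23,-0.96,-0.988,0.08,1],[0.23,-0.96,-0.988,0.08,1]], "squeeze": 30}}

```text
time_s: 0.77
ee_pos: [353.2, 202.9, 194.4]
ee_rot: [-179.9, 0.1, 109.7]
force: [0.9, 0.8, -0.2]
gripper_width: 70.4
```

```bash
python3 -c "
from h import *
go([468.7,-133,170],97.2)"
```

```text
0.77 pos [353.2 202.9 194.4] [-1.799e+02  1.000e-01  1.097e+02] F [ 0.9  0.8 -0.2] w 70.4
shift [-0.7103 -0.0082  0.0497] turn 0.277
```

Call:
{"fn": "arm_command", "kwargs": {"targets": [[0.23,-0.71,-0.008,0.05,0.277],[0.23,-0.71,-0.008,0.05,0.277],[0.23,-0.71,-0.008,0.05,0.277],[0.23,-0.71,-0.008,0.05,0.277],[0.23,-0.71,-0.008,0.05,0.277],[0.23,-0.71,-0.008,0.05,0.277],[0.23,-0.71,-0.008,0.05,0.277],[0.23,-0.71,-0.008,0.05,0.277]]}}

```text
time_s: 1.43
ee_pos: [460.8, -111.9, 171.2]
ee_rot: [-179.9, 0.1, 97.2]
force: [1.5, 0.6, -0.3]
gripper_width: 70.6
```

```bash
python3 -c "
from h import *
go([468.7,-133,100],97.2)"
```

```text
1.43 pos [ 460.8 -111.9  171.2] [-1.799e+02  1.000e-01  9.720e+01] F [ 1.5  0.6 -0.3] w 70.6
shift [-0.0436  0.0106  0.1425] turn -0.001
```

Call:
{"fn": "arm_command", "kwargs": {"targets": [[0.23,-0.044,0.011,0.0,0],[0.23,-0.044,0.011,0.04,0],[0.23,-0.044,0.011,0.09,0],[0.23,-0.044,0.011,0.14,0],[0.23,-0.044,0.011,0.14,0]]}}

```text
time_s: 1.85
ee_pos: [465.2, -132.4, 97.0]
ee_rot: [-179.4, -0.2, 97.1]
force: [-0.9, 0.7, -1.0]
gripper_width: 70.0
```

```bash
python3 -c "
from h import *
go([468.7,-133,30],97.2)
for n in('top','scene'): cv2.imwrite(f'pics/{n}2.png',env.grab_frame(n)[:,:,::-1])
a=cv2.resize(cv2.imread('pics/top2.png')[170:310,280:420],None,fx=4,fy=4)
b=cv2.resize(cv2.imread('pics/scene2.png')[100:300,200:360],None,fx=3,fy=3)
cv2.imwrite('pics/a2.png',a);cv2.imwrite('pics/b2.png',b)"
```

```text
1.85 pos [ 465.2 -132.4   97. ] [-179.4   -0.2   97.1] F [-0.9  0.7 -1. ] w 70.0
shift [-0.0025  0.0082  0.1338] turn -0.002
```

View pics/a2.png

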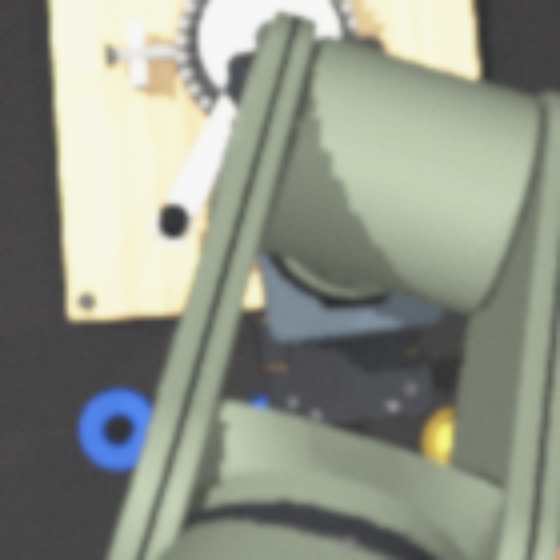

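View pics/b2.png

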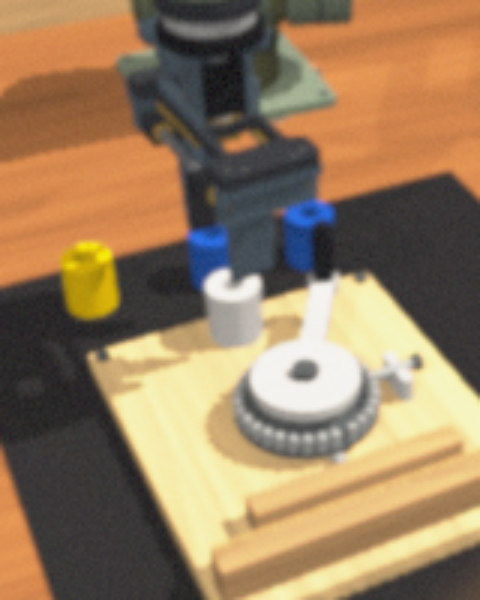

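Call:
{"fn": "arm_command", "kwargs": {"targets": [[0.23,-0.003,0.008,0.0,0],[0.23,-0.003,0.008,0.04,0],[0.23,-0.003,0.008,0.08,0],[0.23,-0.003,0.008,0.11,0],[0.23,-0.003,0.008,0.132,0],[0.23,-0.003,0.008,0.132,0],[0.23,-0.003,0.008,0.132,0]]}}

```text
time_s: 2.53
ee_pos: [473.6, -134.2, 35.9]
ee_rot: [-179.9, 0.1, 97.2]
force: [-0.4, 0.8, -0.4]
gripper_width: 70.0
```

```bash
python3 -c "
from h import *
go([468.7,-133,30],97.2)
for n in('scene',): cv2.imwrite(f'pics/{n}3.png',env.grab_frame(n)[:,:,::-1])
b=cv2.resize(cv2.imread('pics/scene3.png')[140:280,220:370],None,fx=4,fy=4)
cv2.imwrite('pics/b3.png',b)"
```

```text
2.53 pos [ 473.6 -134.2   35.9] [-1.799e+02  1.000e-01  9.720e+01] F [-0.4  0.8 -0.4] w 70.0
shift [ 0.0037 -0.0093  0.0119] turn -0.001
```

View pics/b3.png

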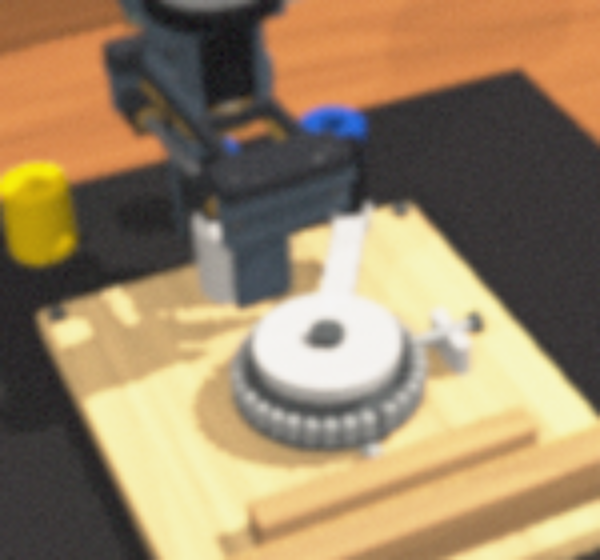

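```bash
python3 -c "
from h import *
go([468.7,-133,30],97.2)
s=env.state();R=Ro.from_euler('xyz',s['ee_rot'],degrees=True).as_matrix()
P=[s['ee_pos']+R@np.array([x,y,0]) for x in(-16,16) for y in (35,48,-35,-48)]
print((proj('scene',P)-[220,140])*4)
print((proj('scene',[[468.7,-133,68],[468.7,-133,18]])-[220,140])*4)"
```

```text
2.58 pos [ 473.8 -134.4   36.3] [-1.80e+02  1.00e-01  9.72e+01] F [-0.6 -0.6 -0.4] w 70.2
shift [ 0.004  -0.0099  0.0126] turn -0.001
[[232.84937411 303.67590905]
 [242.40324332 316.00896997]
 [184.51478117 241.22138423]
 [176.0782573  230.31007628]
 [282.13163079 286.52095498]
 [292.04241596 298.52156859]
 [231.93485659 225.69945797]
 [223.16359747 215.06477891]]
[[228.19618173 215.62778181]
 [233.98545673 281.87226916]]
```

Call:
{"fn": "arm_command", "kwargs": {"targets": [[0.23,0.004,-0.01,0.012,0],[0.23,0.004,-0.01,0.012,0],[0.6,0.004,-0.01,0.012,0],[0.7,0.004,-0.01,0.012,0],[0.7,0.004,-0.01,0.012,0],[0.7,0.004,-0.01,0.012,0],[0.7,0.004,-0.01,0.012,0],[0.7,0.004,-0.01,0.012,0]], "squeeze": 30}}

```text
time_s: 3.25
ee_pos: [468.8, -133.0, 30.5]
ee_rot: [-180.0, 0.1, 97.2]
force: [-0.6, 0.0, 1.1]
gripper_width: 43.9
```

```bash
python3 -c "
from h import *
go([468.7,-133,200],97.2)"
```

```text
3.25 pos [ 468.8 -133.    30.5] [-1.80e+02  1.00e-01  9.72e+01] F [-0.6  0.   1.1] w 43.9
shift [-4.000e-04 -2.000e-04 -3.391e-01] turn -0.001
```

Gripped at 43.9 mm, the expected 44 mm sleeve diameter. Lifting straight up.

Call:
{"fn": "arm_command", "kwargs": {"targets": [[0.7,0,0,-0.03,0],[0.7,0,0,-0.07,0],[0.7,0,0,-0.12,0],[0.7,0,0,-0.18,0],[0.7,0,0,-0.25,0],[0.7,0,0,-0.32,0],[0.7,0,0,-0.34,0],[0.7,0,0,-0.34,0]]}}

```text
time_s: 3.92
ee_pos: [470.4, -133.3, 203.0]
ee_rot: [179.7, 0.2, 97.2]
force: [-0.4, -0.8, -2.5]
gripper_width: 44.0
```

```bash
python3 -c "
from h import *
for n in('scene',): cv2.imwrite(f'pics/{n}4.png',env.grab_frame(n)[:,:,::-1])
b=cv2.resize(cv2.imread('pics/scene4.png')[80:280,180:380],None,fx=3,fy=3)
cv2.imwrite('pics/b4.png',b)
go([534.8,322.5,150],97.2)"
```

```text
3.97 pos [ 468.8 -132.8  200.6] [1.799e+02 1.000e-01 9.720e+01] F [-0.1 -0.6 -3.2] w 43.9
shift [0.8872 0.2444 0.0995] turn -0.001
```

View pics/b4.png

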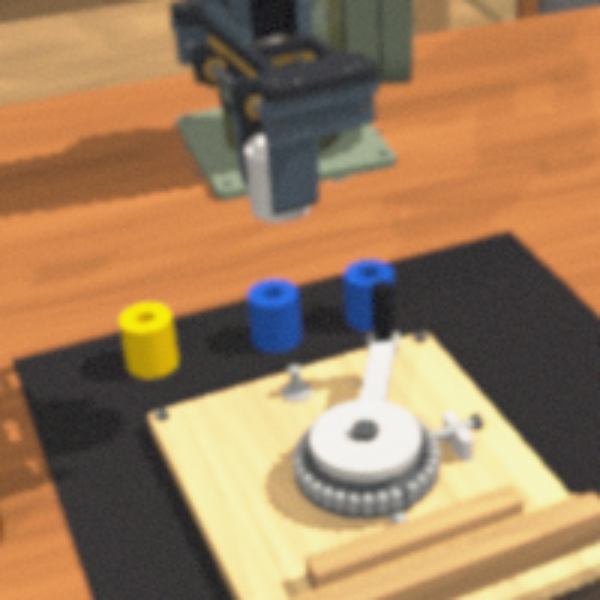

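Call:
{"fn": "arm_command", "kwargs": {"targets": [[0.7,0.05,0.014,0,0],[0.7,0.887,0.244,0,0],[0.7,0.887,0.244,0,0],[0.7,0.887,0.244,0,0],[0.7,0.887,0.244,0,0],[0.7,0.887,0.244,0,0],[0.7,0.887,0.244,0,0],[0.7,0.887,0.244,0,0]]}}

```text
time_s: 4.63
ee_pos: [512.5, 183.1, 196.6]
ee_rot: [-179.7, 0.2, 97.2]
force: [1.2, -0.4, -2.0]
gripper_width: 43.8
```

```bash
python3 -c "
from h import *
go([534.8,322.5,100],97.2)"
```

```text
4.63 pos [512.5 183.1 196.6] [-179.7    0.2   97.2] F [ 1.2 -0.4 -2. ] w 43.8
shift [0.2717 0.0801 0.1919] turn -0.0
```

Call:
{"fn": "arm_command", "kwargs": {"targets": [[0.7,0.08,0.023,0,0],[0.7,0.16,0.046,0,0],[0.7,0.23,0.065,0.04,0],[0.7,0.272,0.08,0.1,0],[0.7,0.272,0.08,0.15,0],[0.7,0.272,0.08,0.19,0],[0.7,0.272,0.08,0.19,0],[0.7,0.272,0.08,0.19,0]]}}

```text
time_s: 5.3
ee_pos: [532.7, 321.5, 97.4]
ee_rot: [-179.3, 0.4, 97.2]
force: [-0.1, -0.5, -1.9]
gripper_width: 44.1
```

```bash
python3 -c "
from h import *
for n in('scene','top'): cv2.imwrite(f'pics/{n}5.png',env.grab_frame(n)[:,:,::-1])
b=cv2.resize(cv2.imread('pics/scene5.png')[80:280,350:550],None,fx=3,fy=3)
cv2.imwrite('pics/b5.png',b)
go([534.8,322.5,17.5],97.2)"
```

```text
5.4 pos [535.  322.5 101. ] [-179.7    0.2   97.1] F [ 0.7 -0.  -1.1] w 44.1
shift [0.0007 0.0003 0.167 ] turn -0.001
```

View pics/b5.png

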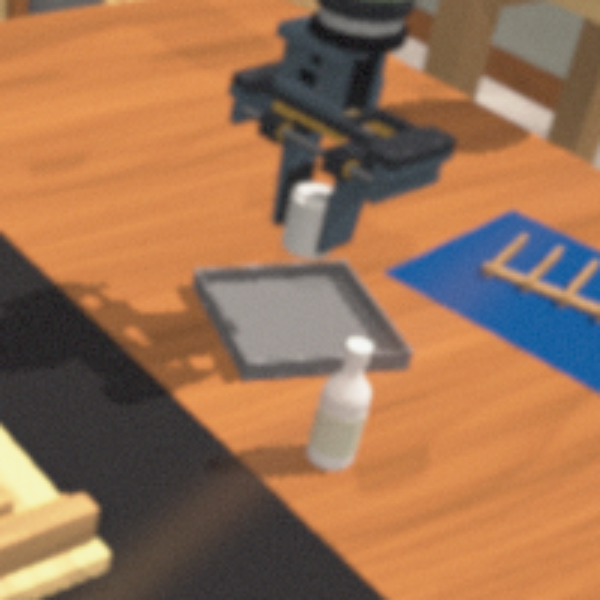

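Call:
{"fn": "arm_command", "kwargs": {"targets": [[0.7,0,0,0.03,0],[0.7,0,0,0.07,0],[0.7,0,0,0.11,0],[0.7,0,0,0.14,0],[0.7,0,0,0.158,0],[0.7,0,0,0.166,0],[0.7,0,0,0.166,0],[0.7,0,0,0.166,0]]}}

```text
time_s: 6.07
ee_pos: [535.5, 322.5, 19.2]
ee_rot: [-179.8, 0.1, 97.1]
force: [1.4, -0.7, -1.4]
gripper_width: 43.6
```

```bash
python3 -c "
from h import *
go([534.8,322.5,17],97.2)
cv2.imwrite('pics/s6.png',cv2.resize(env.grab_frame('scene')[130:250,380:520,::-1],None,fx=5,fy=5))
go([534.8,322.5,17],97.2)
"
```

```text
6.07 pos [535.5 322.5  19.2] [-1.798e+02  1.000e-01  9.710e+01] F [ 1.4 -0.7 -1.4] w 43.6
shift [ 0.0002 -0.0015  0.0044] turn -0.001
6.12 pos [535.7 322.6  19.4] [-1.799e+02  1.000e-01  9.710e+01] F [ 0.7 -0.8 -0.6] w 44.2
shift [ 0.     -0.0017  0.0049] turn -0.001
```

View pics/s6.png

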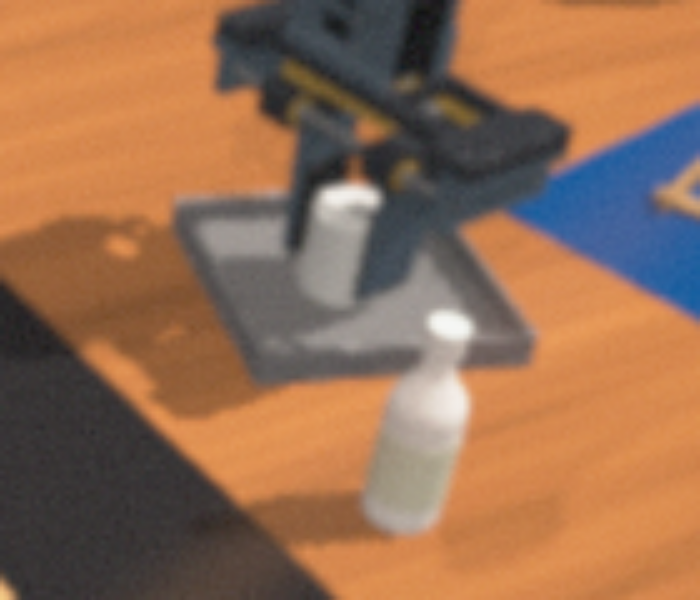

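Just above the tray floor. Lower the last 2–3 mm, open to 70 mm, then rise.

Call:
{"fn": "arm_command", "kwargs": {"targets": [[0.7,0,0,0.004,0],[0.7,0,0,0.006,0],[0.7,0,0,0.006,0],[0.4,0,0,0.006,0],[0.25,0,0,0.006,0],[0.25,0,0,0.006,0],[0.25,0,0,0.006,0],[0.25,0,0,0.006,0]]}}

```text
time_s: 6.78
ee_pos: [535.8, 322.7, 16.6]
ee_rot: [-179.9, 0.1, 97.1]
force: [0.9, 0.6, 0.7]
gripper_width: 68.1
```

Call:
{"fn": "arm_command", "kwargs": {"targets": [[0.25,0,0,-0.02,0],[0.25,0,0,-0.06,0],[0.25,0,0,-0.12,0],[0.25,0,0,-0.2,0],[0.25,0,0,-0.28,0],[0.25,0,0,-0.34,0],[0.25,0,0,-0.36,0],[0.25,0,0,-0.36,0]]}}

```text
time_s: 7.45
ee_pos: [537.6, 324.0, 200.9]
ee_rot: [179.7, -0.1, 97.1]
force: [-0.2, 0.2, -0.4]
gripper_width: 68.2
```

```bash
python3 -c "
from h import *
cv2.imwrite('pics/s7.png',cv2.resize(env.grab_frame('scene')[130:250,380:520,::-1],None,fx=5,fy=5))
cv2.imwrite('pics/t7.png',env.grab_frame('top')[:,:,::-1])
go([482,-62,190],62)
"
```

```text
7.55 pos [535.5 322.8 195.9] [-179.8    0.2   97.1] F [-0.6 -0.8 -0.7] w 68.7
shift [-0.7502 -0.2018  0.0145] turn 0.781
```

View pics/s7.png

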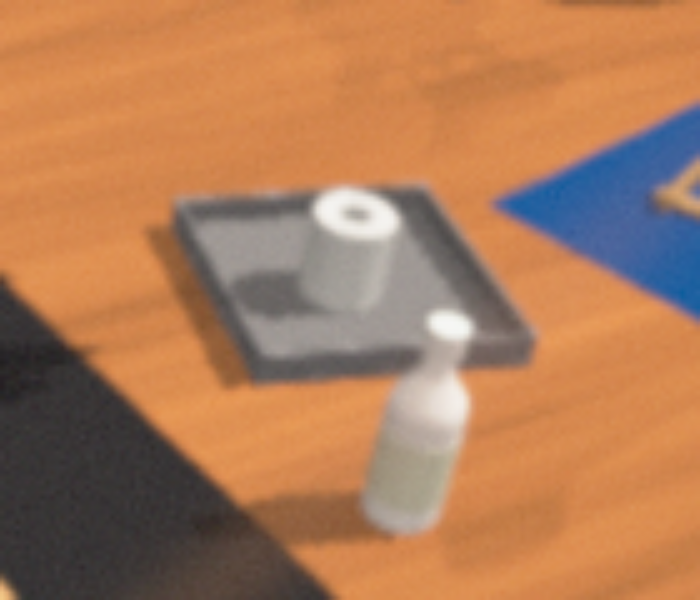

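View pics/t7.png

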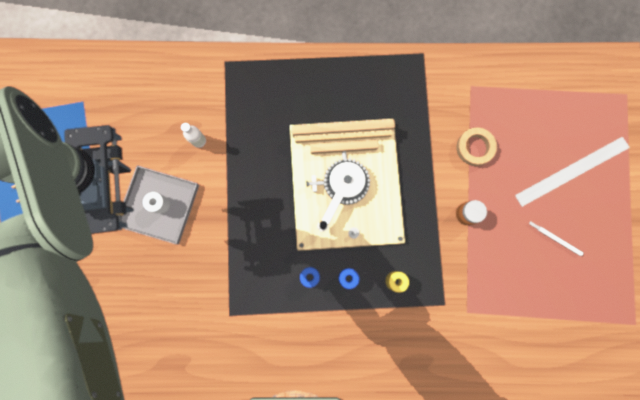

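```bash
python3 -c "
from h import *
go([482,-62,190],152.2)
"
```

```text
7.55 pos [535.5 322.8 195.9] [-179.8    0.2   97.1] F [-0.6 -0.8 -0.7] w 68.7
shift [-0.7502 -0.2018  0.0145] turn -1.223
```

Call:
{"fn": "arm_command", "kwargs": {"targets": [[0.25,-0.05,-0.0135,0,-0.1],[0.25,-0.75,-0.202,0,-1],[0.25,-0.75,-0.202,0,-1],[0.25,-0.75,-0.202,0,-1],[0.25,-0.75,-0.202,0,-1],[0.25,-0.75,-0.202,0,-1],[0.25,-0.75,-0.202,0,-1],[0.25,-0.75,-0.202,0,-1]]}}

```text
time_s: 8.22
ee_pos: [491.0, 16.1, 194.4]
ee_rot: [-179.6, -0.3, 142.4]
force: [0.5, 0.4, -0.3]
gripper_width: 68.6
```

```bash
python3 -c "
from h import *
go([482,-62,160],152.2)
"
```

```text
8.22 pos [491.   16.1 194.4] [-179.6   -0.3  142.4] F [ 0.5  0.4 -0.3] w 68.6
shift [-0.0814 -0.1341  0.0696] turn -0.218
```

Call:
{"fn": "arm_command", "kwargs": {"targets": [[0.3,-0.04,-0.07,0,-0.218],[0.3,-0.07,-0.115,0,-0.218],[0.3,-0.081,-0.134,0.02,-0.218],[0.3,-0.081,-0.134,0.05,-0.218],[0.3,-0.081,-0.134,0.07,-0.218],[0.3,-0.081,-0.134,0.07,-0.218],[0.3,-0.081,-0.134,0.07,-0.218],[0.3,-0.081,-0.134,0.07,-0.218]]}}

```text
time_s: 8.88
ee_pos: [482.0, -61.1, 159.5]
ee_rot: [-179.6, -0.4, 152.3]
force: [0.1, 0.2, 1.4]
gripper_width: 63.8
```

```bash
python3 -c "
from h import *
cv2.imwrite('pics/s8.png',cv2.resize(env.grab_frame('scene')[110:250,220:380,::-1],None,fx=4,fy=4))
go([482,-62,73],152.2)
"
```

```text
8.93 pos [482.3 -61.2 160. ] [-179.6   -0.3  152.3] F [0.9 0.2 0.3] w 63.8
shift [-0.0012 -0.0006  0.174 ] turn 0.001
```

View pics/s8.png

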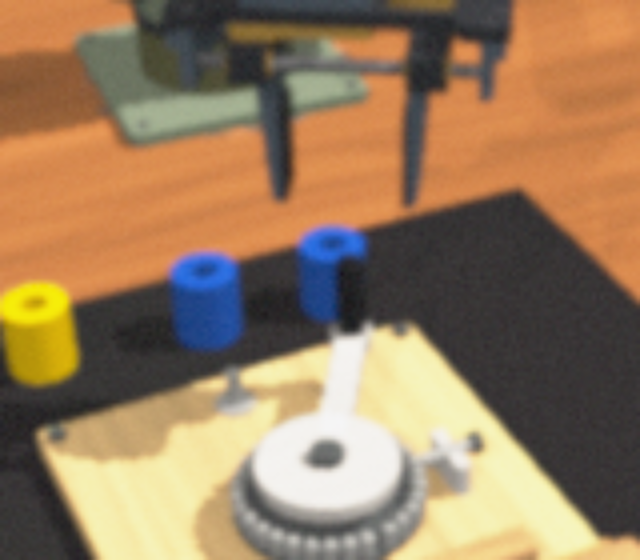

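Call:
{"fn": "arm_command", "kwargs": {"targets": [[0.3,-0.001,-0.001,0.03,0],[0.3,-0.001,-0.001,0.08,0],[0.3,-0.001,-0.001,0.12,0],[0.3,-0.001,-0.001,0.15,0],[0.3,-0.001,-0.001,0.168,0],[0.3,-0.001,-0.001,0.174,0],[0.3,-0.001,-0.001,0.174,0],[0.3,-0.001,-0.001,0.174,0]]}}

```text
time_s: 9.6
ee_pos: [482.7, -62.1, 73.8]
ee_rot: [-179.7, -0.2, 152.3]
force: [0.2, -0.1, 0.7]
gripper_width: 64.0
```

```bash
python3 -c "
from h import *
cv2.imwrite('pics/s9.png',cv2.resize(env.grab_frame('scene')[110:250,220:380,::-1],None,fx=4,fy=4))
go([482,-62,73],152.2)
"
```

```text
9.65 pos [482.7 -62.1  74. ] [-179.7   -0.2  152.3] F [ 0.3  0.2 -0.1] w 63.9
shift [ 0.0014 -0.0004  0.002 ] turn 0.002
```

View pics/s9.png

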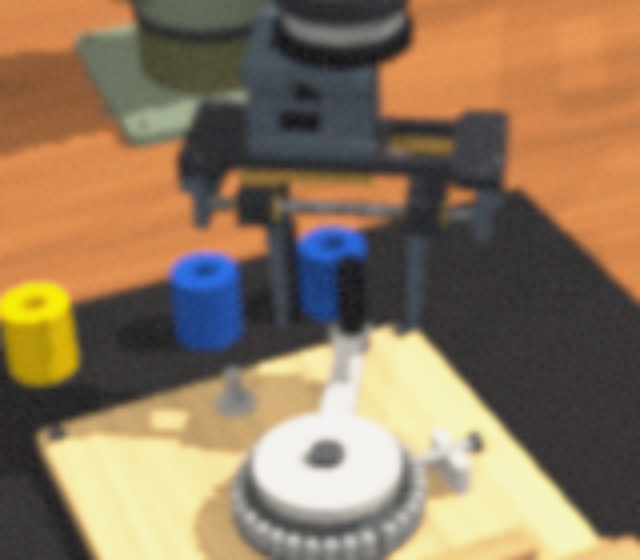

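```bash
python3 -c "
from h import *
print((proj('scene',[[482,-62,62],[482,-62,112],[482,-62,74]])-[220,110])*4+1.5)
s=env.state();R=Ro.from_euler('xyz',s['ee_rot'],degrees=True).as_matrix()
print((proj('scene',[s['ee_pos']+R@np.array([x,y,0]) for x in (-16,0,16) for y in(-32,32)])-[220,110])*4+1.5)
"
```

```text
[[349.92942369 329.96603799]
 [347.79994554 260.25574429]
 [349.42922124 313.63627594]]
[[292.63180835 327.23175965]
 [400.70165704 332.89555967]
 [296.46574528 311.62048235]
 [403.09762191 317.1311401 ]
 [300.19967047 296.42354568]
 [405.4297854  301.78749064]]
```

Call:
{"fn": "arm_command", "kwargs": {"targets": [[0.6,0,0,0,0],[0.8,0,0,0,0],[0.9,0,0,0,0],[0.9,0,0,0,0],[0.9,0,0,0,0],[0.9,0,0,0,0]], "squeeze": 20}}

```text
time_s: 10.15
ee_pos: [482.8, -62.1, 74.1]
ee_rot: [-179.7, -0.2, 152.3]
force: [-0.1, 0.8, 0.4]
gripper_width: 27.0
```

```bash
cat >> h.py <<'E'
PV=np.array([587.3,-118.0])
def lev(th,r=None,dyaw=1.0,z=73.5):
    s=env.state();p=s["ee_pos"][:2]-PV
    print("TCP bearing",np.degrees(np.arctan2(p[1],p[0]))%360,"r",np.hypot(*p),"lever est",(np.degrees(np.arctan2(p[1],p[0]))%360-152.25)/57.2958)
    for t in np.atleast_1d(th):
        b=np.radians(152.25)+t
        q=PV+(r or 120)*np.array([np.cos(b),np.sin(b)])
        print("th",t);go([*q,z],(152.3+np.degrees(t)*dyaw))
E
python3 -c "
from h import *
lev([0,.2])"
```

```text
TCP bearing 151.87526285858377 r 118.48965024651687 lever est -0.006540394608614122
th 0.0
10.15 pos [482.8 -62.1  74.1] [-179.7   -0.2  152.3] F [-0.1  0.8  0.4] w 27.0
shift [ 0.003  -0.0015  0.0012] turn -0.001
th 0.2
10.15 pos [482.8 -62.1  74.1] [-179.7   -0.2  152.3] F [-0.1  0.8  0.4] w 27.0
shift [-0.0017 -0.0492  0.0014] turn -0.255
```

Call:
{"fn": "arm_command", "kwargs": {"targets": [[0.9,0,0,0,0],[0.9,0,0,0,0],[0.9,0,0,0,0],[0.9,0,0,0,0]]}}

```text
time_s: 10.48
ee_pos: [482.8, -62.2, 74.0]
ee_rot: [-179.7, -0.2, 152.3]
force: [-0.4, -0.6, 0.9]
gripper_width: 17.5
```

```bash
python3 -c "
from h import *
lev([0,.1,.2])"
```

```text
TCP bearing 151.885722595601 r 118.51422851847227 lever est -0.0063578378240462695
th 0.0
10.48 pos [482.8 -62.2  74. ] [-179.7   -0.2  152.3] F [-0.4 -0.6  0.9] w 17.5
shift [ 0.003  -0.0015  0.0011] turn -0.001
th 0.1
10.48 pos [482.8 -62.2  74. ] [-179.7   -0.2  152.3] F [-0.4 -0.6  0.9] w 17.5
shift [ 0.0018 -0.0255  0.0012] turn -0.128
th 0.2
10.48 pos [482.8 -62.2  74. ] [-179.7   -0.2  152.3] F [-0.4 -0.6  0.9] w 17.5
shift [-0.0018 -0.0492  0.0014] turn -0.255
```

Call:
{"fn": "arm_command", "kwargs": {"targets": [[0.9,0.002,-0.007,0,-0.03],[0.9,0.003,-0.014,0,-0.07],[0.9,0.003,-0.02,0,-0.1],[0.9,0.002,-0.0255,0,-0.13],[0.9,0.001,-0.034,0,-0.17],[0.9,0,-0.042,0,-0.21],[0.9,-0.002,-0.049,0,-0.255],[0.9,-0.002,-0.049,0,-0.255]], "squeeze": 30}}

```text
time_s: 11.15
ee_pos: [474.0, -84.1, 74.1]
ee_rot: [-179.8, -0.1, 163.7]
force: [4.3, 2.5, -3.9]
gripper_width: 17.4
```

```bash
python3 -c "
from h import *
lev([.2,.3,.4])"
```

```text
TCP bearing 163.34975111512375 r 118.2533631454551 lever est 0.19372713384094037
th 0.2
11.15 pos [474.  -84.1  74.1] [-1.798e+02 -1.000e-01  1.637e+02] F [ 4.3  2.5 -3.9] w 17.4
shift [ 0.0035 -0.0015  0.0012] turn -0.001
th 0.3
11.15 pos [474.  -84.1  74.1] [-1.798e+02 -1.000e-01  1.637e+02] F [ 4.3  2.5 -3.9] w 17.4
shift [ 0.0023 -0.0254  0.0013] turn -0.128
th 0.4
11.15 pos [474.  -84.1  74.1] [-1.798e+02 -1.000e-01  1.637e+02] F [ 4.3  2.5 -3.9] w 17.4
shift [-0.0013 -0.0492  0.0013] turn -0.255
```

Call:
{"fn": "arm_command", "kwargs": {"targets": [[0.9,0,-0.007,0,-0.03],[0.9,0,-0.014,0,-0.07],[0.9,0,-0.02,0,-0.1],[0.9,-0.001,-0.0255,0,-0.13],[0.9,-0.002,-0.034,0,-0.17],[0.9,-0.003,-0.042,0,-0.21],[0.9,-0.0045,-0.049,0,-0.255],[0.9,-0.0045,-0.049,0,-0.255]]}}

```text
time_s: 11.82
ee_pos: [469.8, -107.6, 74.1]
ee_rot: [-180.0, -0.0, 175.2]
force: [1.7, 3.6, -0.5]
gripper_width: 17.1
```

```bash
python3 -c "
from h import *
lev([.4,.5,.6],118.5)"
```

```text
TCP bearing 174.95153140922494 r 117.92077571396334 lever est 0.3962163266631226
th 0.4
11.82 pos [ 469.8 -107.6   74.1] [-180.    -0.   175.2] F [ 1.7  3.6 -0.5] w 17.1
shift [ 0.0012 -0.0009  0.0012] turn -0.001
th 0.5
11.82 pos [ 469.8 -107.6   74.1] [-180.    -0.   175.2] F [ 1.7  3.6 -0.5] w 17.1
shift [-0.     -0.0246  0.0012] turn -0.128
th 0.6
11.82 pos [ 469.8 -107.6   74.1] [-180.    -0.   175.2] F [ 1.7  3.6 -0.5] w 17.1
shift [-0.0035 -0.048   0.0012] turn -0.255
```

Call:
{"fn": "arm_command", "kwargs": {"targets": [[0.9,0.001,-0.007,0,-0.03],[0.9,0.001,-0.014,0,-0.07],[0.9,0,-0.02,0,-0.1],[0.9,0,-0.025,0,-0.13],[0.9,-0.001,-0.034,0,-0.17],[0.9,-0.002,-0.042,0,-0.21],[0.9,-0.0035,-0.048,0,-0.255],[0.9,-0.0035,-0.048,0,-0.255]]}}

```text
time_s: 12.48
ee_pos: [470.3, -130.8, 74.0]
ee_rot: [179.9, 0.0, -173.4]
force: [3.0, 3.7, -1.0]
gripper_width: 17.7
```

```bash
python3 -c "
from h import *
lev([.6,.7,.8],118.5)"
```

```text
TCP bearing 186.2692528049749 r 117.66733548866512 lever est 0.5937477582122059
th 0.6
12.48 pos [ 470.3 -130.8   74. ] [ 179.9    0.  -173.4] F [ 3.   3.7 -1. ] w 17.7
shift [ 0.0017 -0.0015  0.0011] turn -0.001
th 0.7
12.48 pos [ 470.3 -130.8   74. ] [ 179.9    0.  -173.4] F [ 3.   3.7 -1. ] w 17.7
shift [ 0.0005 -0.0251  0.001 ] turn -0.128
th 0.8
12.48 pos [ 470.3 -130.8   74. ] [ 179.9    0.  -173.4] F [ 3.   3.7 -1. ] w 17.7
shift [-0.003  -0.0486  0.001 ] turn -0.255
```

Last notch, a little slower.

Call:
{"fn": "arm_command", "kwargs": {"targets": [[0.9,0.001,-0.006,0,-0.03],[0.9,0.001,-0.012,0,-0.06],[0.9,0.001,-0.018,0,-0.09],[0.9,0.001,-0.024,0,-0.12],[0.9,0,-0.03,0,-0.15],[0.9,-0.001,-0.036,0,-0.18],[0.9,-0.002,-0.042,0,-0.21],[0.9,-0.003,-0.046,0,-0.24]]}}

```text
time_s: 13.15
ee_pos: [475.1, -152.4, 74.0]
ee_rot: [179.8, 0.1, -162.5]
force: [2.5, 5.9, -0.6]
gripper_width: 17.6
```

```bash
python3 -c "
from h import *
lev([.8],118)
for n in('scene','top'): cv2.imwrite(f'pics/{n}10.png',env.grab_frame(n)[:,:,::-1])
cv2.imwrite('pics/s10.png',cv2.resize(cv2.imread('pics/scene10.png')[110:270,220:400],None,fx=4,fy=3.7))
cv2.imwrite('pics/t10.png',cv2.resize(cv2.imread('pics/top10.png')[120:260,280:420],None,fx=4,fy=4))
lev([.8],118)"
```

```text
TCP bearing 197.05172836081292 r 117.38704183810067 lever est 0.7819373908875156
th 0.8
13.15 pos [ 475.1 -152.4   74. ] [ 1.798e+02  1.000e-01 -1.625e+02] F [ 2.5  5.9 -0.6] w 17.6
shift [ 0.0012 -0.0043  0.001 ] turn -0.015
TCP bearing 197.32111891504618 r 117.43607484707641 lever est 0.786639141351481
th 0.8
13.25 pos [ 475.2 -153.    74. ] [ 1.799e+02  1.000e-01 -1.626e+02] F [ 2.7  3.4 -1.2] w 17.6
shift [ 0.0011 -0.0032  0.001 ] turn -0.016
```

View pics/s10.png

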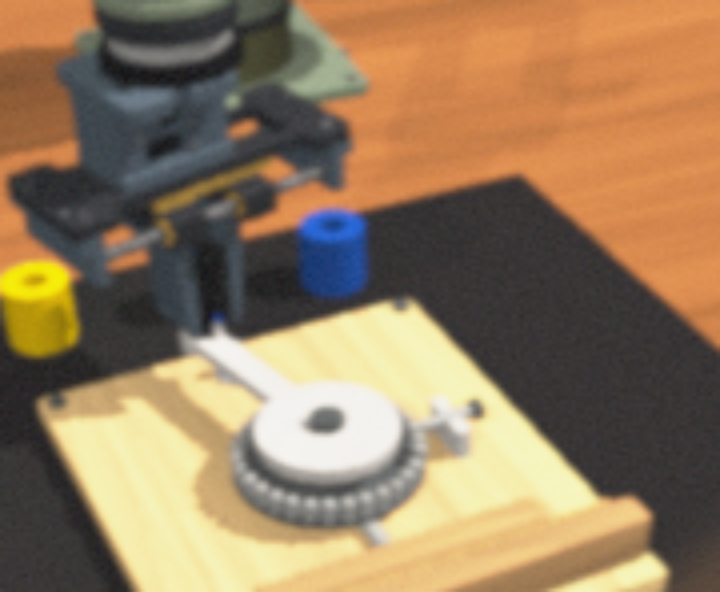

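View pics/t10.png

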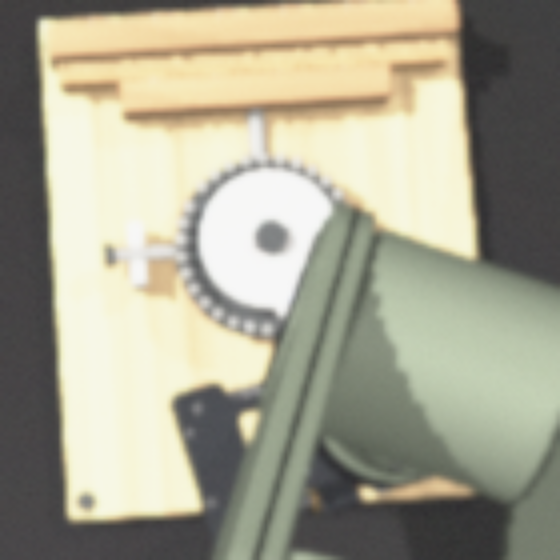

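Call:
{"fn": "arm_command", "kwargs": {"targets": [[0.9,0,-0.002,0,-0.01],[0.9,0,-0.002,0,-0.01],[0.9,0,-0.002,0,-0.01],[0.9,0,-0.002,0,-0.01],[0.9,0,-0.002,0,-0.01],[0.9,0,-0.002,0,-0.01],[0.9,0,-0.002,0,-0.01],[0.9,0,-0.002,0,-0.01]]}}

```text
time_s: 13.92
ee_pos: [475.3, -153.2, 74.0]
ee_rot: [179.8, 0.1, -162.2]
force: [1.1, 4.8, 0.7]
gripper_width: 17.2
```

```bash
python3 -c "
from h import *
lev([.8],118)
cv2.imwrite('pics/s11.png',env.grab_frame('scene')[:,:,::-1])
f=lambda u,s,o:(np.float64(u)+.5)/s-.5+np.float64(o)
lev([.8],118)"
```

```text
TCP bearing 197.47718847774442 r 117.36973130491504 lever est 0.7893630681087344
th 0.8
13.92 pos [ 475.3 -153.2   74. ] [ 1.798e+02  1.000e-01 -1.622e+02] F [1.1 4.8 0.7] w 17.2
shift [ 0.0013 -0.0025  0.001 ] turn -0.007
TCP bearing 197.47598250971095 r 117.36462797289666 lever est 0.7893420200034025
th 0.8
13.97 pos [ 475.4 -153.2   74. ] [ 1.798e+02  1.000e-01 -1.622e+02] F [1.2 5.  1.6] w 17.2
shift [ 0.0013 -0.0025  0.001 ] turn -0.006
```

View pics/s11.png

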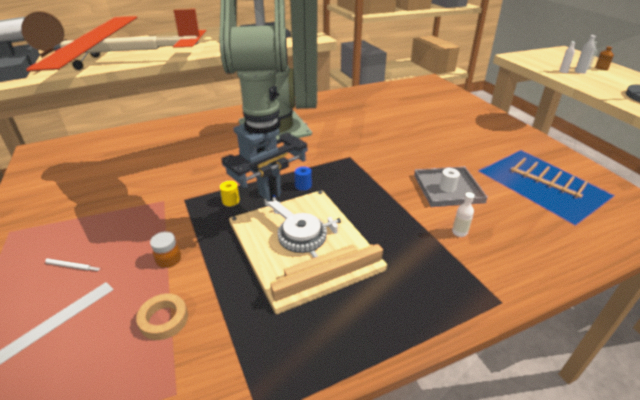

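```bash
python3 -c "
from h import *
env.job_done();lev([.8],118)"
```

```text
the job is handed in; nothing more can be done
the job is handed in; nothing more can be done
```

I lifted the sleeve off its pin, set it in the tray and let it go. Then I swung the lever counter-clockwise to the fourth click and handed the job in at about 14 s, still gripping the handle. The hand-in gives no verdict, so success is judged only from my own checks.

**Sleeve:** it stands upright near the middle of the tray. The lever was still at rest in the pictures when I let the sleeve go.

**Lever:** my last estimate is about 0.79 rad, with the fourth click at 0.8. I got that from the tool position and the pivot measured in the pictures, so allow about 0.02 rad either way. No reading along the way was above it. In the top picture the jaw appears to have closed on the strips.

**Grip:** the fingers read 17.2 mm on the 18 mm handle, with about 5 N of spring force on the tool. The tool position held still over the last two readings.

**Other objects:** the glue bottle, tape roll and jar look unmoved in the last picture. So do the yellow sleeve and one blue one; the second blue one was hidden behind the gripper.

**Disagreements:** the tool's distance from the pivot read 118.5 mm at the start of the swing and 117.4 mm at the end, against a nominal 120 mm. That fits the 2 mm calibration error, and I did not correct for it. A state read after the hand-in was refused, so the last numbers are from just before it.

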